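# Clip the sprung dust cap onto the measuring lens

## Robot

A 7-joint arm with a two-finger parallel gripper is mounted at the origin on the work surface. World frame = base frame: x ahead of the robot, y to its left, z up, the work surface at z = 0. Lengths are in m, angles in rad, forces in N, time in s.
With the tool pointing down it reaches from about 0.425 to 1.025 m from the base axis. Payload 9.4 kg.
Tool frame: the origin (TCP) lies at the very end of the fingers, on their centre line; the grasp point (between the pads) lies 19 mm behind it; x points along the fingers, y is the direction in which the jaws open and shut, and the axes are right-handed (so a half turn about x gives the same grasp; the last joint's range is limited). The gripper opens to 85 mm and grips with 20 to 120 N. Pads are 22 mm wide; open, the fingers measure 114 mm over their backs; the gripper's body (76 mm by 85 mm) begins 54 mm behind the grasp point. The pads swing forward as they close: fully open they stand 13 mm farther back than shut.
Start: joints at [1.086, 0.599, -0.003, 1.599, 0.002, 0.943, -0.08], TCP at [0.288, -0.666, 0.231] pointing down, gripper open.
Joint ranges: [-2.57, 2.57], [-0.35, 1.97], [-1.29, 1.29], [0.11, 2.56], [-1.05, 4.19], [0.11, 1.86], [-2.63, 2.63]. Speed limits (rad/s): [2.22, 2.22, 3.01, 3.01, 3.14, 3.14, 3.14].

## Interface

Orientations are given as a unit quaternion [w, x, y, z].
In Python, from rig import env gives the robot as it stands.
- The arm moves only by the shell command python3 -m pendant 'ROWS' [FORCE]. ROWS is JSON, a list of rows, each an object with "slide": the shift along the tool's x, y, z in m, a list of three; "twist": the turn, a rotation vector about the tool's x, y, z in degrees, a list of three; "jaw": the opening, from -1 (shut) to 1 (fully open). In form: [{"slide": [dx, dy, dz], "twist": [rx, ry, rz], "jaw": jaw}, ...]. A call has 1 to 20 rows; each row shifts and turns the commanded pose from where the row before left it, along the tool's axes as they then stand; what a row does not reach is not made up. A row lasts 1/8 s, in which the tool goes at most 62.5 mm and 10.7 degrees, less where a joint would pass 70% of its speed; a pose out of reach is approached as far as the arm can. A call with a gripper value outside its range is refused whole. The fingers move at their own pace and stop on an object; FORCE is the grip in N (left out, the last holds). Time passes only in rows, so rows that do not move let the fingers close. It gives the time, the measured TCP pose, the force and the opening at its end, in the units of the state.
- env.observe(): the state, without advancing time (a new reading comes with each control period).
- env.get_image(name): name is "scene" or "top" or "wrist"; returns (picture, depth): 400x640x3 uint8, red, green, blue; 400x640 float32, m along the optical axis (not along the pixel's ray), 0 where there is no reading.
- env.camera_params(name): a dict with "mtx" (3x3 intrinsics, pixels), "world_from_camera" (4x4, takes a point from camera to world coordinates); the wrist camera has in their place "T_tool_cam" (4x4, takes a point from camera to tool coordinates, whose origin is the TCP and whose axes are the tool frame's). Camera axes: x right, y down, z forward; pixel columns grow to the right and rows downward; lengths in m; the calibration is good to about 2 mm. The wrist camera is an equidistant fisheye: a pixel r from the principal point sees the ray r / f radians off the axis. A picture is of the moment at which its call begins: read the wrist's pose just before it. camera_params takes no time and is no camera call.
- env.hand_in(): hands the job in, once; it reports no verdict.
The state is a dict: "time": time; "qpos": joint angles; "joint_vel": joint speeds; "tau": joint torques, N m; "tool_pos": TCP position; "ee_rot": TCP orientation; "force": force on the tool from outside, world axes, zero at the start; "ft_torque": the same for the moment, N m; "finger_gap": finger opening in m.
Only numpy, scipy, OpenCV 4.12 (cv2) and the standard library are available. Lean on these libraries where they do the work, as an engineer would, in place of code of your own. Each camera call takes 0.05 s, during which the arm holds its last target. There are 200 camera calls.

## Task

Put the dust cap on the wide-mouthed lens: pinch the cap's two upright tabs together, lift it, lower it into the lens mouth and press it down gently against the sprung seal (about 10 N is ample, more than 25 N harms the lens), then let the tabs spread so that they catch under the rim, and take the hand away. Leave the other things on the mat where they are.

Things in the scene. Friction and masses are not known exactly. Their poses are not given: they have to be found in the camera images.
- cap_center (a point): Dust cap lying plug down on the mat; about 75 g. Grey plug 54 mm across, 13 mm high, chamfered foot; then a flange 68 mm across, 3 mm thick; on it two upright black tabs facing each other along the cap's y, tops 42.5 mm above the underside. This point: on the axis, 21 mm above the underside; z up.
- cap_flange (a point): Centre of the top of the cap's flange, 16 mm above its underside. The tabs stand on it: each 20 mm wide (along x), 5 mm thick, 26 mm tall; outer faces 44 mm apart when free, 32 mm when fully pinched (both on stops: the cap then hangs firmly in the grip). Fingertips may come down to the flange and push on it. The cap may be fitted any way round.
- tab_a (a joint): Travel (m) of the cap's +y tab towards the axis: 0 free, 0.006 fully pinched (stop); 0.001 to 0.0035 spread in the lens groove, 0.004 to 0.006 if its nose rubs on the lip. Spring 3 N free, 6 N pinched. Below the flange each tab has a latch nose, 3 to 6 mm above the underside, jutting to 32.5 mm from the axis when free, 26.5 mm (within the plug) when pinched.
- tab_b (a joint): The same for the -y tab, also growing towards the axis. With noses out the cap does not enter the lens; they have square edges and do not snap in by pushing.
- stand_base (a point): Fixed stand of the wide-mouthed lens; point on the lens axis at the stand's foot, level with the mat's top (2 mm above the work surface). Foot 110 mm across, aluminium sleeve 92 mm across, 56 mm high; out of it rises the black barrel, 74 mm across. It is racked up differently each time, not measured: rim 90 to 104 mm above this point, found by touch or sight. It does not yield to a push.
- sleeve_top (a point): On the lens axis, 56 mm above the stand's foot (inside the barrel). The lens mouth above it: a lip 56 mm across inside and 4 mm deep, below it a groove all round, 61 mm across, where the noses spread. A flat sprung rubber seal, its top 8 mm below the rim, meets the plug.
- stand_axis_top (a point): On the lens axis, 90 mm above the foot (lowest possible rim). Seal: 1 N at first touch, then 1 N per mm, 6 N with the flange hard on the rim. The noses clear the lip once the seal is pressed in more than 2 mm (over 3 N); 6 to 10 N is right. Let go there: the seal lifts the cap until the noses bear under the lip, flange about 3 mm above the rim. Too shallow: it is pushed out.
- ring_gauge: loose steel ring 60 mm across with a 36 mm hole, 18 mm high; origin under its centre; it and the cap lie at either of two places; leave it
- vblock: loose steel vee block 60 x 40 x 40 mm, origin under its centre; leave it
- step_block: loose steel step block 70 x 30 x 36 mm, origin under its centre; leave it
- small_lens: another fixed lens stand on the mat, foot 84 mm across, narrow barrel 52 mm across with 44 mm mouth, 75 mm high; origin under its centre; not the one to cap
- dust_brush: loose flat brush with a wooden handle, lying at the mat's near right; leave it
Not all that is in view belongs to the job. Of the things shaped like the part that bears cap_center, the grey one is meant.

How it is judged:
On the way:
1. the cap is lifted off the mat with both tabs pinched in (value of joint each of tab_a, tab_b above 0.0045 m and height (world z) of cap_center above 0.05 m), for 0.2 s.
At the end, for the whole second after the job is handed in: The cap sits level (within 0.1 rad) in the mouth of the wide lens, on its axis within 3 mm and at the height of the mouth (its centre point 94 to 123 mm above the work surface), both tabs spread into the groove (travel 0.5 to 3.6 mm), let go and at rest (horizontal distance between cap_center and stand_base below 0.003 m and height (world z) of cap_center between 0.094 and 0.123 m and angle between cap_center's own z axis and vertical below 0.1 rad and value of joint tab_a between 0.0005 and 0.0036 m and value of joint tab_b between 0.0005 and 0.0036 m and contact force between the fingers and cap below 0.1 N and linear speed of cap below 0.02 m/s); the robot touches nothing.
It fails at once if the cap is pressed on the lens or its stand with more than 25 N (contact force between cap and stand above 25 N).
It fails at once if the fingers strike the lens or its stand with more than 25 N (contact force between the fingers and stand above 25 N).
It fails at once if another thing on the mat is moved by more than 30 mm (distance of any of ring_gauge, vblock, step_block, dust_brush from where it was at the start of the episode above 0.03 m).
It also fails if it takes over 58 s, if anything falls off the work surface, if the arm or the gripper's body presses on something with over 40 N, if the wrist force passes 120 N, or if a joint passes its speed limit or range.

## Working session

There is one attempt and no reset: what is moved stays moved. The work goes in short steps, Python scripts to look and compute and a shell command to move; the robot and the scene stay as the last step left them, time stands still between calls to the robot, and variables do not carry over. Pictures are saved under pics/ and viewed, about 8 in all and at most 12, crops included, and the job is handed in when it is done.

```bash
mkdir -p pics; cat > h.py <<'E'
import numpy as np,cv2
from rig import env
from scipy.spatial.transform import Rotation as R
def look(n):
    im,d=env.get_image(n); np.savez(f'{n}.npz',im=im,d=d); return im,d
def pts(n,d):
    p=env.camera_params(n);K=p['mtx'];T=np.array(p['world_from_camera'])
    v,u=np.mgrid[:400,:640]
    P=np.stack([(u-K[0][2])/K[0][0]*d,(v-K[1][2])/K[1][1]*d,d],-1)
    return P@T[:3,:3].T+T[:3,3]
def tool():
    s=env.observe();q=s['ee_rot'];return np.array(s['tool_pos']),R.from_quat([q[1],q[2],q[3],q[0]]).as_matrix(),s
E
python3 - <<'E'
from h import *
p,M,s=tool();print(s['time'],p,M.round(3).tolist(),s['finger_gap'],s['force'])
for n in('top','scene'):
    im,d=look(n);cv2.imwrite(f'pics/{n}.png',im[...,::-1]);print(np.array(env.camera_params(n)['world_from_camera']).round(3).tolist())
print(env.camera_params('wrist'))
E
```

```text
0.0 [ 0.28729646 -0.66510969  0.23040871] [[-0.001, 0.397, -0.918], [0.001, -0.918, -0.397], [-1.0, -0.002, 0.0]] 0.08512310317643676 [-0.65331201  0.10229135  0.50375112]
[[0.017, -0.978, 0.207, 0.362], [-1.0, -0.016, 0.005, -0.046], [-0.001, -0.208, -0.978, 1.182], [0.0, 0.0, 0.0, 1.0]]
[[-0.517, 0.471, -0.715, 1.506], [0.856, 0.308, -0.416, 0.486], [0.025, -0.826, -0.562, 0.807], [0.0, 0.0, 0.0, 1.0]]
{'mtx': array([[309.70691629,   0.        , 317.20667588],
       [  0.        , 309.70691629, 195.38327356],
       [  0.        ,   0.        ,   1.        ]]), 'T_tool_cam': array([[ 1.50899987e-04, -2.61167613e-01,  9.65293455e-01,
        -1.42379452e-01],
       [ 9.99999432e-01,  1.05780228e-03,  1.29871175e-04,
         6.79759074e-04],
       [-1.05500776e-03,  9.65292888e-01,  2.61167624e-01,
        -6.62203097e-02],
       [ 0.00000000e+00,  0.00000000e+00,  0.00000000e+00,
         1.00000000e+00]])}
```

View pics/top.png

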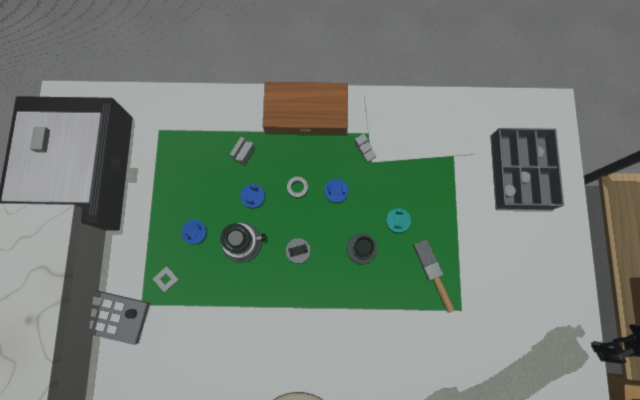

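View pics/scene.png

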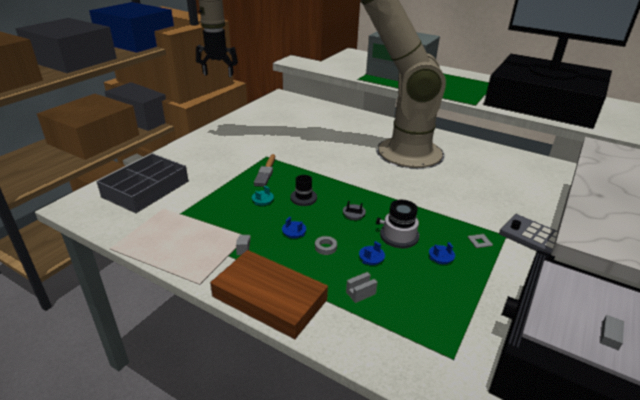

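The caps in the top view are grey (298,251), blue (253,196), (336,191) and (194,232), and teal (399,221). The grey one is meant, and I'll confirm it in a crop. The wide lens is at (237,240), with a knob at (262,237). The small lens is at (363,248).

```bash
python3 - <<'E'
from h import *
z=np.load('top.npz');im,d=z['im'],z['d'];P=pts('top',d)
c=im[205:280,205:325,::-1];cv2.imwrite('pics/crop.png',cv2.resize(c,None,fx=6.5,fy=6.5,interpolation=cv2.INTER_CUBIC))
for n,(u,v) in dict(cap=(298,251),mat=(320,280),lens=(237,240),seal=(235,238)).items(): print(n,P[v,u].round(4))
# cap flange points
def reg(u0,u1,v0,v1,z0,z1):
    Q=P[v0:v1,u0:u1].reshape(-1,3);return Q[(Q[:,2]>z0)&(Q[:,2]<z1)]
Q=reg(280,316,233,270,.011,.026);print('flange',len(Q),Q.min(0),Q.max(0),(Q.min(0)+Q.max(0))/2, cv2.minEnclosingCircle(Q[:,:2].astype('f4')))
Q=reg(280,316,233,270,.030,.06);print('tabs',len(Q),Q.mean(0),cv2.minAreaRect(Q[:,:2].astype('f4')),np.percentile(Q[:,2],[10,50,90]))
Q=reg(210,275,210,270,.08,.13);print('rim',len(Q),cv2.minEnclosingCircle(Q[:,:2].astype('f4')),np.percentile(Q[:,2],[5,25,50,75,95]))
Q=reg(210,275,210,270,.048,.066);print('sleeve',len(Q),Q.min(0),Q.max(0),cv2.minEnclosingCircle(Q[:,:2].astype('f4')))
Q=reg(210,275,210,270,.02,.13);print('all',Q.min(0),Q.max(0))
E
```

```text
cap [0.4783 0.0082 0.0168]
mat [ 0.4021 -0.0529  0.0022]
lens [0.496  0.1609 0.0947]
seal [0.5014 0.1669 0.0918]
flange 439 [ 0.44827772 -0.02448337  0.01154429] [0.51392921 0.04112273 0.02431254] [0.48110347 0.00831968 0.01792841] ((0.4801923334598541, 0.008572496473789215), 0.03384144604206085)
tabs 34 [0.47970072 0.00904342 0.04361572] ((0.47975417971611023, 0.009118098765611649), (0.019926607608795166, 0.04463982209563255), 16.193445205688477) [0.03989666 0.04350909 0.04773411]
rim 718 ((0.5010040402412415, 0.16602465510368347), 0.037915270775556564) [0.08387145 0.0941986  0.09738708 0.10263095 0.10540069]
sleeve 240 [0.45582708 0.10061321 0.04808523] [0.5465508  0.21010981 0.0655158 ] ((0.5028433799743652, 0.1555819809436798), 0.05622227117419243)
all [0.45554891 0.09606416 0.02031271] [0.5465508  0.21010981 0.10989407]
```

View pics/crop.png

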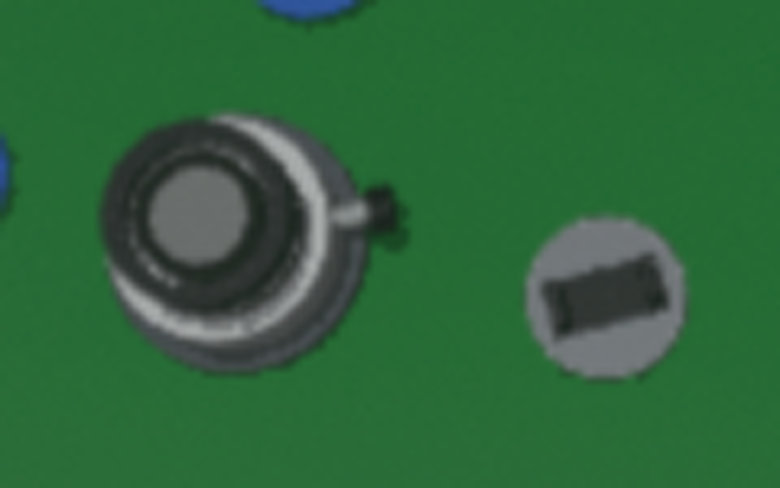

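The grey cap is confirmed at crop (607,298), with its tabs about 44 mm apart along a direction of roughly -75° in world. The wide lens is at crop (200,215) with its knob towards -y. I'll move above the cap.

```bash
python3 -m pendant '[{"slide":[0,-0.034,-0.028],"twist":[0,0,0],"jaw":1},{"slide":[0,-0.034,-0.028],"twist":[0,0,0],"jaw":1},{"slide":[0,-0.034,-0.028],"twist":[0,0,0],"jaw":1},{"slide":[0,-0.034,-0.028],"twist":[0,0,0],"jaw":1},{"slide":[0,-0.034,-0.028],"twist":[0,0,0],"jaw":1},{"slide":[0,-0.034,-0.028],"twist":[0,0,0],"jaw":1},{"slide":[0,-0.034,-0.028],"twist":[0,0,0],"jaw":1},{"slide":[0,-0.034,-0.028],"twist":[0,0,0],"jaw":1},{"slide":[0,-0.034,-0.028],"twist":[0,0,0],"jaw":1},{"slide":[0,-0.034,-0.028],"twist":[0,0,0],"jaw":1},{"slide":[0,-0.034,-0.028],"twist":[0,0,0],"jaw":1},{"slide":[0,-0.034,-0.028],"twist":[0,0,0],"jaw":1},{"slide":[0,-0.034,-0.028],"twist":[0,0,0],"jaw":1},{"slide":[0,-0.034,-0.028],"twist":[0,0,0],"jaw":1},{"slide":[0,-0.034,-0.028],"twist":[0,0,0],"jaw":1},{"slide":[0,-0.032,-0.026],"twist":[0,0,0],"jaw":1},{"slide":[0.04,0,0],"twist":[8.4,0,0],"jaw":1},{"slide":[0.03,0,0],"twist":[0,0,0],"jaw":1},{"slide":[0,0,0],"twist":[0,0,0],"jaw":1}]' 30
cat >> h.py <<'E'
def wpts(d,p,M):
    c=env.camera_params('wrist');K=c['mtx'];T=np.array(c['T_tool_cam'])
    v,u=np.mgrid[:400,:640];x=(u-K[0][2])/K[0][0];y=(v-K[1][2])/K[1][1];r=np.hypot(x,y)+1e-9
    t=np.tan(np.minimum(r,1.5));P=np.stack([x/r*t*d,y/r*t*d,d],-1)
    return (P@T[:3,:3].T+T[:3,3])@M.T+p
E
python3 - <<'E'
from h import *
p,M,s=tool();im,d=look('wrist');np.savez('wpose.npz',p=p,M=M)
print(s['time'],p,M.round(3).tolist(),s['force'])
cv2.imwrite('pics/w1.png',im[...,::-1]);P=wpts(d,p,M);np.save('wp.npy',P)
c=np.array([.4802,.0086]);m=np.hypot(*(P[...,:2]-c).transpose(2,0,1))<.045
for a,b in((.013,.024),(.038,.06)):
    k=m&(P[...,2]>a)&(P[...,2]<b);Q=P[k];v,u=np.nonzero(k)
    print(len(Q),u.min(),u.max(),v.min(),v.max(),cv2.minEnclosingCircle(Q[:,:2].astype('f4')),cv2.minAreaRect(Q[:,:2].astype('f4')),np.median(Q[:,2]))
E
```

```text
time: 2.48
tool_pos: [0.4806, 0.009, 0.1597]
ee_rot: [-0.092, -0.699, -0.092, 0.703]
force: [0.3, 0.0, -0.1]
finger_gap: 0.0853
2.475 [0.48061318 0.00895807 0.15965413] [[-0.004, 0.259, -0.966], [-0.001, -0.966, -0.259], [-1.0, -0.001, 0.004]] [ 0.32089708  0.02155798 -0.12341701]
3537 280 351 146 214 ((0.4826413094997406, 0.010546237230300903), 0.03433351218700409) ((0.4831005036830902, 0.010693497955799103), (0.06621421873569489, 0.06722560524940491), 15.442610740661621) 0.017917066388103142
298 290 340 175 200 ((0.48270383477211, 0.010591583326458931), 0.02365279383957386) ((0.48242539167404175, 0.011031581088900566), (0.020690105855464935, 0.04362497478723526), 15.937110900878906) 0.04406130161548437
```

View pics/w1.png

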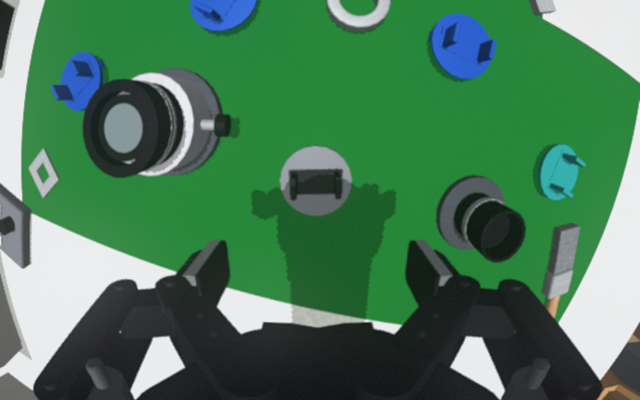

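The view shows the grey cap at (316,181) with its tabs along the jaw axis. The wide lens is at (125,128), left and ahead, and its knob points at the cap. The cap is nearly centred and the heights agree, so I'll descend and pinch.

```bash
python3 -m pendant '[{"slide":[0.03,-0.0007,-0.0016],"twist":[0,0,0],"jaw":1},{"slide":[0.03,0,0],"twist":[0,0,0],"jaw":1},{"slide":[0.03,0,0],"twist":[0,0,0],"jaw":1},{"slide":[0.02,0,0],"twist":[0,0,0],"jaw":1},{"slide":[0.015,0,0],"twist":[0,0,0],"jaw":0.5},{"slide":[0.012,0,0],"twist":[0,0,0],"jaw":0.3},{"slide":[0,0,0],"twist":[0,0,0],"jaw":0.2},{"slide":[0,0,0],"twist":[0,0,0],"jaw":0.2}]' 40
python3 -m pendant '[{"slide":[0,0,0],"twist":[0,0,0],"jaw":-0.6},{"slide":[0,0,0],"twist":[0,0,0],"jaw":-0.6},{"slide":[0,0,0],"twist":[0,0,0],"jaw":-0.6},{"slide":[0,0,0],"twist":[0,0,0],"jaw":-0.6}]' 40
```

```text
time: 3.52
tool_pos: [0.4836, 0.01, 0.0247]
ee_rot: [0.092, 0.701, 0.092, -0.701]
force: [0.9, 0.2, 0.9]
finger_gap: 0.0515
time: 4.03
tool_pos: [0.4838, 0.0101, 0.0256]
ee_rot: [0.092, 0.702, 0.092, -0.7]
force: [-0.6, 1.1, 14.4]
finger_gap: 0.0299
```

```bash
python3 -m pendant '[{"slide":[-0.004,0,0],"twist":[0,0,0],"jaw":-0.6},{"slide":[-0.01,0,0],"twist":[0,0,0],"jaw":-0.6},{"slide":[-0.03,0,0],"twist":[0,0,0],"jaw":-0.6},{"slide":[-0.04,0,0],"twist":[0,0,0],"jaw":-0.6},{"slide":[-0.05,0,0],"twist":[0,0,0],"jaw":-0.6},{"slide":[-0.03,0,0],"twist":[0,0,0],"jaw":-0.6},{"slide":[0,0,0],"twist":[0,0,0],"jaw":-0.6},{"slide":[0,0,0],"twist":[0,0,0],"jaw":-0.6}]' 40
python3 - <<'E'
from h import *
p,M,s=tool();im,d=look('wrist');np.savez('wpose.npz',p=p,M=M)
print(s['time'],p,M.round(3).tolist(),s['force'],s['finger_gap'])
cv2.imwrite('pics/w2.png',im[...,::-1]);P=wpts(d,p,M);np.save('wp.npy',P)
for u,v in((125,128),(320,220),(320,240),(300,230),(340,230)):print(u,v,P[v,u].round(4),((P[v,u]-p)@M).round(4))
E
```

```text
time: 5.03
tool_pos: [0.4829, 0.0099, 0.188]
ee_rot: [-0.092, -0.701, -0.092, 0.701]
force: [-0.2, -0.0, -1.8]
finger_gap: 0.0288
5.025 [0.48285479 0.00987208 0.18802488] [[-0.0, 0.258, -0.966], [-0.0, -0.966, -0.258], [-1.0, 0.0, 0.0]] [-0.17609887 -0.00318172 -1.83215893] 0.02877647497556071
125 128 [0.501  0.1852 0.0963] [ 0.0917 -0.1647 -0.0628]
320 220 [0.4955 0.0111 0.1801] [ 0.0079  0.0021 -0.0125]
320 240 [0.4845 0.0081 0.1796] [ 0.0084  0.0022 -0.0011]
300 230 [0.4871 0.0196 0.1792] [ 0.0088 -0.0083 -0.0066]
340 230 [0.4948 0.0005 0.1856] [ 0.0024  0.0121 -0.0091]
```

View pics/w2.png

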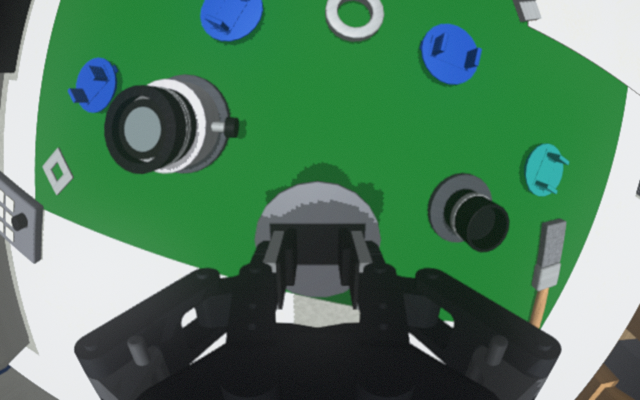

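Cap held level, both tabs pinched. The wide lens is at (143,129). Next I'll bring the camera over the lens for a precise relative fix.

```bash
python3 -m pendant '[{"slide":[0,-0.0273,0.0015],"twist":[0,0,0],"jaw":-0.6},{"slide":[0,-0.0273,0.0015],"twist":[0,0,0],"jaw":-0.6},{"slide":[0,-0.0273,0.0015],"twist":[0,0,0],"jaw":-0.6},{"slide":[0,-0.0273,0.0015],"twist":[0,0,0],"jaw":-0.6},{"slide":[0,-0.0273,0.0015],"twist":[0,0,0],"jaw":-0.6},{"slide":[0,-0.0273,0.0015],"twist":[0,0,0],"jaw":-0.6},{"slide":[0,0,0],"twist":[0,0,0],"jaw":-0.6},{"slide":[0,0,0],"twist":[0,0,0],"jaw":-0.6}]' 40
cat > m.py <<'E'
from h import *
from scipy.optimize import least_squares
p,M,s=tool();im,d=look('wrist')
print(s['time'],p,M[:,1].round(3),s['force'],s['finger_gap'])
P=wpts(d,p,M);T=(P-p)@M
def edge(m,r,c,ax):  # outer boundary points of mask, fit circle of known radius
    n,l,st,_=cv2.connectedComponentsWithStats(m.astype('u1'));m=l==1+np.argmax(st[1:,4])
    e=m&~cv2.erode(m.astype('u1'),np.ones((3,3),'u1')).astype(bool);Q=ax[e];Q=Q[abs(np.hypot(*(Q-c).T)-r)<.005]
    f=least_squares(lambda q:np.hypot(*(Q-q[:2]).T)-q[2],[*c,r],loss='soft_l1',f_scale=.0005);g=least_squares(lambda q:np.hypot(*(Q-q).T)-r+.0004,c,loss='soft_l1',f_scale=.0005)
    print(len(Q),'free',f.x.round(4),'fixed r',g.x.round(4));return g.x
yz=T[...,1:];w=np.hypot(yz[...,0],yz[...,1])<.06
k=w&(T[...,0]>.004)&(T[...,0]<.013);print('flange x',np.median(T[k][:,0]))
cc=edge(k,.034,np.array([0,0]),yz);print('cap world',p+M[:,1:]@cc)
w=np.hypot(P[...,0]-.502,P[...,1]-.166)<.05
k=w&(P[...,2]>.088)&(P[...,2]<.115)&(T[...,0]>.03)
rr=np.hypot(P[...,0]-.502,P[...,1]-.166);q=k&(rr>.030)&(rr<.035);print('rim z',np.percentile(P[q][:,2],[10,50,90]))
zr=np.median(P[q][:,2]);k=w&(abs(P[...,2]-zr)<.003)&(T[...,0]>.03)
L=edge(k,.037,np.array([.502,.166]),P[...,:2]);L=edge(k,.028,np.array(L),P[...,:2])
cv2.imwrite('pics/wz.png',im[...,::-1])
E
python3 m.py
```

```text
time: 6.08
tool_pos: [0.432, 0.1652, 0.1874]
ee_rot: [-0.092, -0.7, -0.092, 0.702]
force: [0.4, -0.1, -0.8]
finger_gap: 0.0286
6.075 [0.43200815 0.16524417 0.18743871] [ 0.258 -0.966  0.001] [ 0.41562528 -0.07770302 -0.82202341] 0.02858967495403308
flange x 0.007935997887911252
433 free [0.0007 0.0007 0.0331] fixed r [0.0007 0.001 ]
cap world [0.43125699 0.16433597 0.18744101]
rim z [0.10265568 0.10360056 0.10450965]
447 free [0.5036 0.1678 0.0365] fixed r [0.5036 0.1678]
371 free [0.5038 0.1679 0.0284] fixed r [0.504  0.1678]
```

View pics/wz.png

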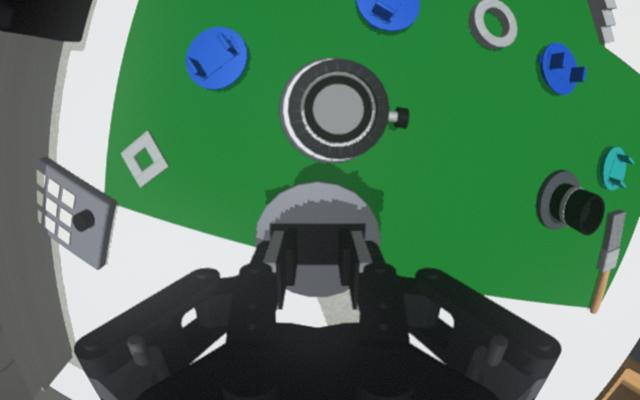

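The lens mouth is at (337,108) and the cap in the hand is at (319,238). By the same camera, the shift needed is (+72.6, +3.5) mm in world, and the rim is at about z = 0.1036. I'll move over the mouth and lower to about 9 mm above it.

```bash
python3 -m pendant '[{"slide":[0,0.0051,-0.0237],"twist":[0,0,0],"jaw":-0.6},{"slide":[0,0.0051,-0.0237],"twist":[0,0,0],"jaw":-0.6},{"slide":[0,0.0051,-0.0236],"twist":[0,0,0],"jaw":-0.6},{"slide":[0.02,0,0],"twist":[0,0,0],"jaw":-0.6},{"slide":[0.02,0,0],"twist":[0,0,0],"jaw":-0.6},{"slide":[0.01,0,0],"twist":[0,0,0],"jaw":-0.6},{"slide":[0,0,0],"twist":[0,0,0],"jaw":-0.6},{"slide":[0,0,0],"twist":[0,0,0],"jaw":-0.6}]' 40
python3 - <<'E'
from h import *
p,M,s=tool();print(p,s['force'],M[:,0].round(4))
im,d=look('scene');a=cv2.resize(im[185:255,360:450,::-1],(640,498),interpolation=cv2.INTER_CUBIC)
im,d=look('wrist');cv2.imwrite('pics/s1.png',a);cv2.imwrite('pics/w3.png',cv2.resize(im[140:300,220:420,::-1],(750,600)))
E
```

```text
time: 7.12
tool_pos: [0.5052, 0.1693, 0.1387]
ee_rot: [0.092, 0.701, 0.092, -0.701]
force: [-0.0, 0.0, -0.7]
finger_gap: 0.0291
[0.50523864 0.16933312 0.13872807] [-0.01936203  0.03016884 -0.67603846] [ 6.e-04  2.e-04 -1.e+00]
```

View pics/s1.png

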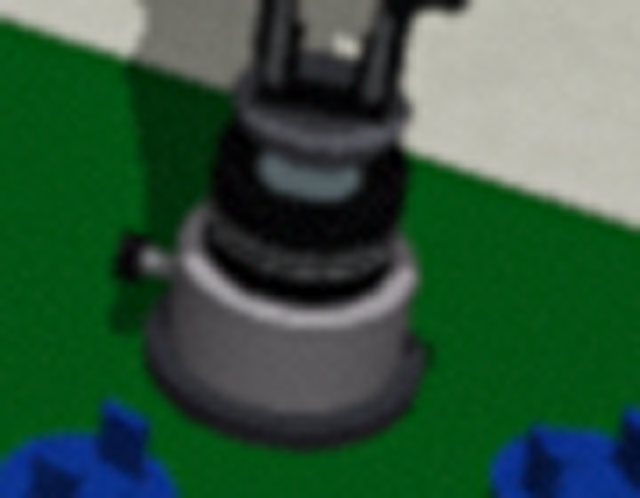

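The scene crop shows the held cap at (325,110) just above the mouth at (309,170), possibly offset sideways. I'll check that by projection and with the top camera's depth.

```bash
python3 - <<'E'
from h import *
def proj(n,X):
    c=env.camera_params(n);W=np.linalg.inv(c['world_from_camera']);q=np.array(c['mtx'])@(W[:3,:3]@X+W[:3,3]);return q[:2]/q[2]
k=lambda q:(q-[360,185]+.5)*[640/90,498/70]
for z in(.002,.058,.1036,.128,.131): print(z,*[k(proj('scene',np.array([*c,z]))).round(1) for c in((.502,.1665),(.505,.169))])
z=np.load('scene.npz');P=pts('scene',z['d']);w=np.hypot(P[...,0]-.503,P[...,1]-.167)<.06
for z0,z1 in((.0,.016),(.03,.053),(.085,.1),(.122,.136)):
    m=w&(P[...,2]>z0)&(P[...,2]<z1);v,u=np.nonzero(m);print(z0,z1,m.sum(),k(np.array([u.min()-.5,0]))[0],k(np.array([u.max()+.5,0]))[0],P[m].mean(0).round(4))
E
python3 m.py | head -6
```

```text
0.002 [275.2 361.6] [278.  367.7]
0.058 [292.7 249. ] [295.6 254.9]
0.1036 [307.6 153.1] [310.7 158.9]
0.128 [315.8 100.1] [319.  105.8]
0.131 [316.9  93.5] [320.   99.2]
0.0 0.016 348 128.0 426.66666666666663 [0.5347 0.1776 0.0089]
0.03 0.053 244 135.11111111111111 412.4444444444444 [0.5353 0.174  0.0411]
0.085 0.1 203 206.2222222222222 405.3333333333333 [0.5195 0.1734 0.0933]
0.122 0.136 250 227.55555555555554 412.4444444444444 [0.5096 0.1711 0.1298]
7.225 [0.50524491 0.16947715 0.13891164] [ 0.258 -0.966 -0.   ] [ 0.79540748 -0.43016763 -0.981013  ] 0.028992386577868894
flange x 0.007978212688272458
426 free [0.0006 0.0008 0.0332] fixed r [0.0006 0.001 ]
cap world [0.5044051  0.16858652 0.13891049]
rim z [0.10272887 0.10358379 0.10439565]
392 free [0.5045 0.1678 0.0358] fixed r [0.5035 0.1676]
```

View pics/w3.png

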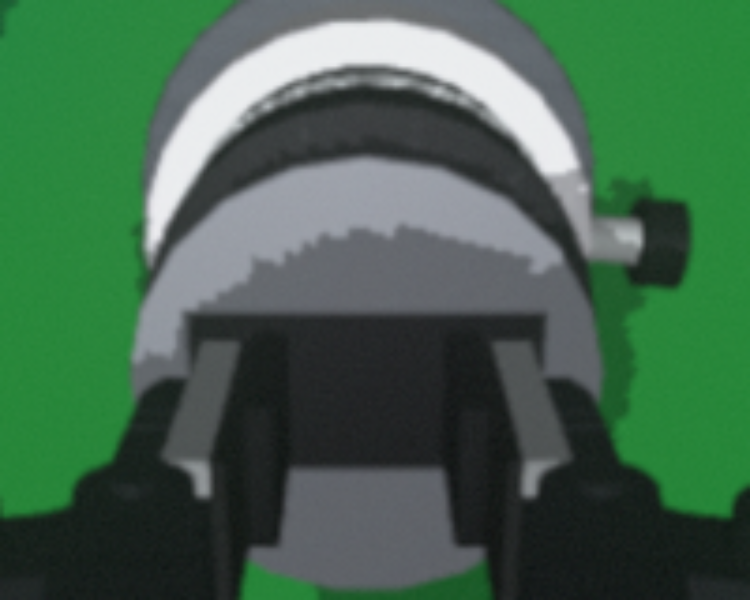

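The wrist view shows the flange over the barrel, and the barrel arc is centred to within about 1 mm. The wrist fit and the scene projection both put the cap about 1 mm too far in +x,+y, so I'll correct that and lower it under force watch.

```bash
python3 -m pendant '[{"slide":[0.004,0.0007,0.0009],"twist":[0,0,0],"jaw":-0.6},{"slide":[0.004,0,0],"twist":[0,0,0],"jaw":-0.6},{"slide":[0.002,0,0],"twist":[0,0,0],"jaw":-0.6},{"slide":[0.001,0,0],"twist":[0,0,0],"jaw":-0.6},{"slide":[0.001,0,0],"twist":[0,0,0],"jaw":-0.6},{"slide":[0,0,0],"twist":[0,0,0],"jaw":-0.6}]' 40
python3 -m pendant '[{"slide":[0.001,0,0],"twist":[0,0,0],"jaw":-0.6},{"slide":[0.001,0,0],"twist":[0,0,0],"jaw":-0.6},{"slide":[0,0,0],"twist":[0,0,0],"jaw":-0.6}]' 40
```

```text
time: 8.02
tool_pos: [0.5042, 0.1686, 0.1262]
ee_rot: [-0.092, -0.701, -0.092, 0.701]
force: [0.4, 0.0, -1.1]
finger_gap: 0.0292
time: 8.4
tool_pos: [0.5042, 0.1685, 0.1242]
ee_rot: [-0.092, -0.701, -0.092, 0.701]
force: [-0.3, 0.3, -1.0]
finger_gap: 0.0289
```

```bash
python3 -m pendant '[{"slide":[0.001,0,0],"twist":[0,0,0],"jaw":-0.6},{"slide":[0.001,0,0],"twist":[0,0,0],"jaw":-0.6},{"slide":[0.001,0,0],"twist":[0,0,0],"jaw":-0.6},{"slide":[0,0,0],"twist":[0,0,0],"jaw":-0.6}]' 40
python3 -m pendant '[{"slide":[0.001,0,0],"twist":[0,0,0],"jaw":-0.6},{"slide":[0.001,0,0],"twist":[0,0,0],"jaw":-0.6},{"slide":[0,0,0],"twist":[0,0,0],"jaw":-0.6}]' 40
```

```text
time: 8.9
tool_pos: [0.5042, 0.1685, 0.1212]
ee_rot: [-0.092, -0.701, -0.092, 0.701]
force: [0.0, 0.8, -1.1]
finger_gap: 0.029
time: 9.28
tool_pos: [0.5042, 0.1686, 0.1192]
ee_rot: [-0.092, -0.701, -0.092, 0.701]
force: [-0.1, 0.4, 0.2]
finger_gap: 0.0289
```

```bash
python3 -m pendant '[{"slide":[0.001,0,0],"twist":[0,0,0],"jaw":-0.6},{"slide":[0.001,0,0],"twist":[0,0,0],"jaw":-0.6},{"slide":[0.001,0,0],"twist":[0,0,0],"jaw":-0.6},{"slide":[0,0,0],"twist":[0,0,0],"jaw":-0.6}]' 40
python3 -m pendant '[{"slide":[0.001,0,0],"twist":[0,0,0],"jaw":-0.6},{"slide":[0,0,0],"twist":[0,0,0],"jaw":-0.6}]' 40
```

```text
time: 9.78
tool_pos: [0.5042, 0.1686, 0.1163]
ee_rot: [0.092, 0.701, 0.092, -0.701]
force: [-0.6, -0.5, 3.8]
finger_gap: 0.0291
time: 10.02
tool_pos: [0.5042, 0.1686, 0.1153]
ee_rot: [0.092, 0.701, 0.092, -0.701]
force: [-1.6, -0.5, 4.2]
finger_gap: 0.0289
```

```bash
python3 -m pendant '[{"slide":[0.001,0,0],"twist":[0,0,0],"jaw":-0.6},{"slide":[0.0005,0,0],"twist":[0,0,0],"jaw":-0.6},{"slide":[0,0,0],"twist":[0,0,0],"jaw":-0.6}]' 40
```

```text
time: 10.4
tool_pos: [0.5043, 0.1686, 0.1145]
ee_rot: [0.092, 0.701, 0.092, -0.701]
force: [-3.5, -1.2, 15.0]
finger_gap: 0.0292
```

The flange is now hard on the rim at about 15–16 N. I'll ease slightly and open in small steps while keeping a light press.

```bash
python3 -m pendant '[{"slide":[-0.0004,0,0],"twist":[0,0,0],"jaw":-0.3},{"slide":[0,0,0],"twist":[0,0,0],"jaw":-0.25},{"slide":[0,0,0],"twist":[0,0,0],"jaw":-0.25}]' 20
```

```text
time: 10.78
tool_pos: [0.5042, 0.1686, 0.1141]
ee_rot: [0.092, 0.701, 0.092, -0.701]
force: [-0.4, 0.5, 4.0]
finger_gap: 0.0322
```

```bash
python3 -m pendant '[{"slide":[0,0,0],"twist":[0,0,0],"jaw":-0.2},{"slide":[0,0,0],"twist":[0,0,0],"jaw":-0.2}]' 20
```

```text
time: 11.02
tool_pos: [0.5042, 0.1685, 0.1141]
ee_rot: [-0.092, -0.701, -0.092, 0.701]
force: [-0.9, 0.5, 3.7]
finger_gap: 0.034
```

```bash
python3 -m pendant '[{"slide":[0.0005,0,0],"twist":[0,0,0],"jaw":-0.17},{"slide":[0,0,0],"twist":[0,0,0],"jaw":-0.15},{"slide":[0,0,0],"twist":[0,0,0],"jaw":-0.15}]' 20
```

```text
time: 11.4
tool_pos: [0.5042, 0.1685, 0.1136]
ee_rot: [-0.092, -0.701, -0.092, 0.701]
force: [-0.6, -0.6, 4.4]
finger_gap: 0.0364
```

```bash
python3 -m pendant '[{"slide":[0.0005,0,0],"twist":[0,0,0],"jaw":-0.12},{"slide":[0,0,0],"twist":[0,0,0],"jaw":-0.1},{"slide":[0,0,0],"twist":[0,0,0],"jaw":-0.1}]' 20; python3 - <<'E'
from h import *
im,d=look('wrist');cv2.imwrite('pics/w4.png',cv2.resize(im[140:300,220:420,::-1],(750,600)))
E
```

```text
time: 11.78
tool_pos: [0.5042, 0.1686, 0.1132]
ee_rot: [0.092, 0.701, 0.092, -0.701]
force: [-1.0, -0.1, 5.6]
finger_gap: 0.0385
```

View pics/w4.png

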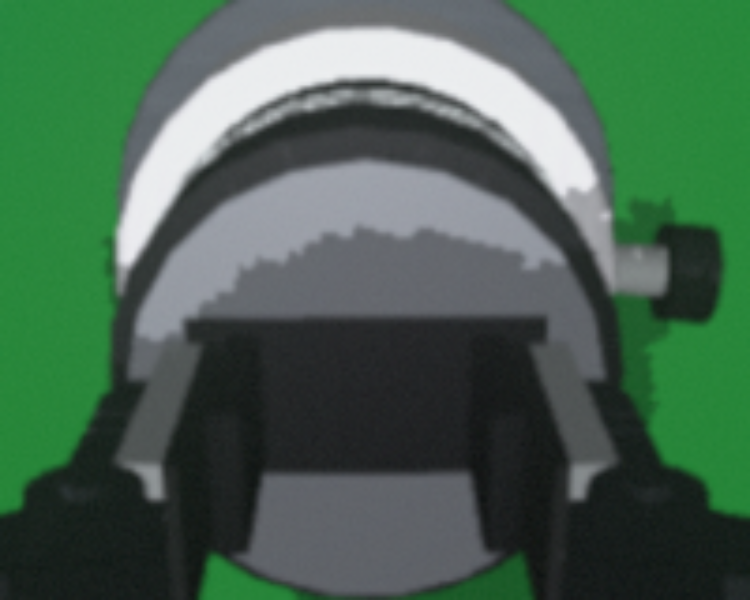

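The tabs have spread with the fingers and the flange is centred on the barrel, still pressed at about 6 N. I'll open fully clear of the tabs and lift away.

```bash
python3 -m pendant '[{"slide":[0,0,0],"twist":[0,0,0],"jaw":0},{"slide":[0,0,0],"twist":[0,0,0],"jaw":0.15},{"slide":[0,0,0],"twist":[0,0,0],"jaw":0.4},{"slide":[0,0,0],"twist":[0,0,0],"jaw":0.4},{"slide":[0,0,0],"twist":[0,0,0],"jaw":0.4},{"slide":[-0.01,0,0],"twist":[0,0,0],"jaw":0.4},{"slide":[-0.03,0,0],"twist":[0,0,0],"jaw":0.4},{"slide":[-0.04,0,0],"twist":[0,0,0],"jaw":0.4},{"slide":[-0.03,0,0.03],"twist":[0,0,0],"jaw":0.4},{"slide":[0,0,0.03],"twist":[0,0,0],"jaw":0.4},{"slide":[0,0,0],"twist":[0,0,0],"jaw":0.4}]' 20
python3 - <<'E'
from h import *
p,M,s=tool();im,d=look('wrist');P=wpts(d,p,M);print(p,s['force'],s['finger_gap'])
w=np.hypot(P[...,0]-.5037,P[...,1]-.1677)<.045
for a,b in((.098,.116),(.125,.15)):
    Q=P[w&(P[...,2]>a)&(P[...,2]<b)];print(len(Q),cv2.minEnclosingCircle(Q[:,:2].astype('f4')),cv2.minAreaRect(Q[:,:2].astype('f4')),np.percentile(Q[:,2],[10,50,90]))
Q=P[w&(P[...,2]>.104)&(P[...,2]<.114)];c=np.linalg.lstsq(np.c_[Q[:,:2]-[.5037,.1677],np.ones(len(Q))],Q[:,2],rcond=None)[0];print('plane',c)
v,u=np.nonzero(w&(P[...,2]>.1));r,q=int(v.mean()),int(u.mean());print(r,q)
cv2.imwrite('pics/w5.png',cv2.resize(im[max(r-75,0):r+75,q-100:q+100,::-1],(800,600)))
E
```

```text
time: 13.2
tool_pos: [0.4445, 0.1523, 0.2243]
ee_rot: [0.092, 0.701, 0.092, -0.701]
force: [0.6, -0.5, 0.9]
finger_gap: 0.0598
[0.4444829  0.15231645 0.2242904 ] [ 0.58403277 -0.45724279  0.9301703 ] 0.05983725224652394
5537 ((0.5034903883934021, 0.1677834540605545), 0.03766998276114464) ((0.503458559513092, 0.16772980988025665), (0.07409016788005829, 0.07405362278223038), 74.5238037109375) [0.10379778 0.10688719 0.10794867]
379 ((0.5032909512519836, 0.16786766052246094), 0.021976130083203316) ((0.5024691820144653, 0.16785645484924316), (0.01978091150522232, 0.04021482542157173), 15.00515365600586) [0.13129556 0.13325976 0.13425788]
plane [-0.0021675   0.00092415  0.10696367]
258 317
```

View pics/w5.png

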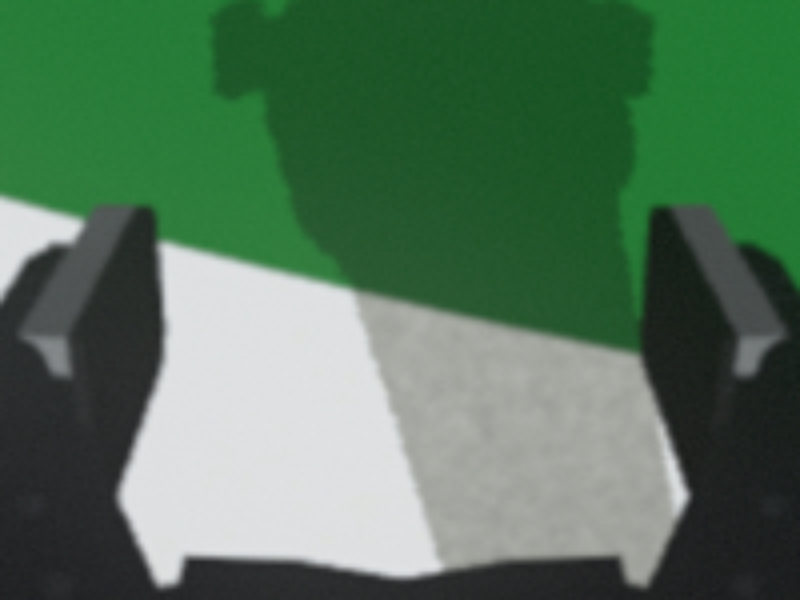

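The crop missed the lens and shows only the open fingers and empty mat. The depth numbers settle it, though:
- **Flange:** level at z = 0.107, which is 3 mm above the rim, and concentric with the barrel.
- **Tabs:** 40.2 mm apart, so about 1.9 mm travel each.

I'll hand it in.

```bash
python3 -c "
from rig import env
print(env.observe()['time'],env.hand_in())"
```

```text
the job is handed in; nothing more can be done
13.25 None
```

I fitted the grey cap into the wide lens and handed the job in at 13.25 s. By the last depth check it is latched; no verdict was reported.

- **What I did:** I pinched both tabs, lifted the cap, lowered it into the mouth with no sign of rubbing, and pressed until the flange sat hard on the rim. The highest reading was about 15–16 N, above the suggested 10 N but below the 25 N limit. I then opened the fingers in small steps at about 5–6 N and took the hand away.
- **Last check:** The flange is level at z ≈ 0.107 m, 3 mm above the rim, and the cap is on the lens axis to within about 1 mm by the wrist camera. The tabs are 40.2 mm apart, about 1.9 mm travel each. The hand is well clear, with no contact force beyond sensor noise.
- **What disagreed or failed:** The wrist and top cameras differed by about 2 mm in absolute position, within their calibration, so I aligned using the wrist camera alone. My last picture crop missed the lens, so the final check rests on depth data only. I did not re-measure the other objects; no move went near them.

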